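# Press the rod-butt plug home in the sprung gluing jig and hold it

### The job

First slide the jig's carriage along its bed by the upright post until it is right against the tall end stop. Then take the long straight cork plug (the tallest of the three) out of the wooden rack, put its metal foot down into the carriage's socket and press it down against the sprung plunger until its flange bears firmly on the steel socket block; finish while still holding it pressed down there, since it springs up if let go. Leave the other two plugs in the rack, and do not knock over the bottle, jar or mug.

Things in the scene. Friction and masses are not known exactly. Their poses are not given: they have to be found in the camera images.
- jig: aluminium bed of the gluing jig, 100 x 340 x 15 mm, fixed to the bench but standing at a new place and yaw each time; origin at the centre of its underside. Its y axis is the slide direction and points to the end stop: a steel bar across the +y end, 40 mm tall, its inner face at y = +143 mm. A lower bar (26 mm tall) closes the -y end
- carriage (a joint): position of the carriage (aluminium slab 78 x 160 x 24 mm, top 40 mm above the bench) along the jig's +y axis, m; 0 = parked end, 0.12 = against the end stop. It slides stiffly (about 2.5 N) and stays where it is left
- post (a point): upright steel post on the carriage, used to slide it: plain round, 20 mm in diameter above its foot; this point is on its axis, 78 mm above the bench; the post's top is 101 mm above the bench, and its foot (30 mm in diameter) ends 49 mm above the bench. It stands 95 mm from the socket's axis, on the +y (end stop) side
- socket_hole0 (a point): mouth of the socket: centre of the round hole in the top face of the steel socket block (50 x 50 x 35 mm, on the carriage, top 75 mm above the bench). The hole is 23 mm in diameter with a 3 mm chamfer; a brass sprung plunger stands inside, 4 mm below the top face. x, y axes as the jig's
- socket: the same steel socket block; origin at the centre of its underside, 35 mm below the mouth. Its top face is the hard stop for the plug's flange
- plunger (a joint): how far the plunger is pressed down, m; 0 = up, 0.016 when the plug is seated. Spring: about 5 N at the start of its travel, about 11.5 N when the plug is seated; the spring alone lifts the plug by 16 mm
- long_plug_center (a point): the plug to use, upright in the rack, foot down: plain cork cylinder 28 mm in diameter, 50 mm tall, on an aluminium flange 34 mm in diameter and 4 mm thick, under it an aluminium foot 18 mm in diameter and 20 mm long with a tapered tip (11 mm wide at its end, 5 mm long); 74 mm in all, 50 to 100 g. This point is on its axis, at mid-height of the cork: 25 mm above the flange's top face, 29 mm above the flange's underside, 49 mm above the foot's tip; z is its axis, up
- long_plug_seat (a point): point on the long plug's axis in the plane of its flange's underside; it comes to the socket's mouth when seated
- rack: wooden block 70 x 210 x 40 mm, fixed, with three holes 23 mm in diameter in a row along its y axis, 70 mm apart, the plugs' feet standing in them in any order; origin at the centre of its underside
- ball_plug: another plug in the rack, to be left: round ball-shaped cork head 38 mm wide, 32 mm tall above its flange; origin at its foot's tip
- low_plug: another plug in the rack, to be left: low button-shaped cork head 34 mm wide, 14 mm tall above its flange; origin at its foot's tip
- glue: bystander: white bottle 38 mm in diameter, 110 mm tall; origin at its underside
- jar: bystander: glass jar 60 mm in diameter, 70 mm tall; origin at its underside
- mug: bystander: white mug 76 mm in diameter, 90 mm tall; origin at its underside
Not all that is in view belongs to the job. What is shaped like the part that bears long_plug_center but pink is not meant. Of the things shaped like the rack, the wooden one is meant.

How it is judged:
On the way, in this order (a step that is already met when the one before it is completed fails the run):
1. the carriage is against its end stop (value of joint carriage above 0.1165 m), for 0.2 s.
2. the long plug is lifted out of the rack (z of long_plug_seat in the frame of rack above 0.062 m and contact force between long_plug and rack below 0.1 N), for 0.1 s.
At the end, for the whole second after the job is handed in: Carriage within 3.5 mm of its stop; long plug upright (0.08 rad) in the socket within 4 mm of its axis, flange within 2 mm of the block's top and pressing on it with over 1 N, plunger at least 13.5 mm down, plug still, the robot pressing it there (value of joint carriage above 0.1165 m and value of joint plunger above 0.0135 m and z of long_plug_seat in the frame of socket_hole0 below 0.002 m and horizontal distance between long_plug_seat and socket_hole0 below 0.004 m and angle between long_plug_center's own z axis and vertical below 0.08 rad and contact force between long_plug and socket above 1 N and contact force between any of the fingers, the arm and long_plug above 2 N and linear speed of long_plug below 0.02 m/s); the arm keeps its last pose, push and grip.
It fails at once if another plug is taken from the rack or knocked about (moved over 15 mm) (distance of any of ball_plug, low_plug from where it was at the start of the episode above 0.015 m).
It fails at once if the bottle, jar or mug is knocked over (angle between any of glue, jar, mug's own z axis and vertical above 0.6 rad).
It also fails if it takes over 64 s, if anything falls off the work surface, if the arm or the gripper's body presses on something with over 40 N, if the wrist force passes 120 N, or if a joint passes its speed limit or range.

### The arm

A 6-joint arm with a two-finger parallel gripper is mounted at the origin on the work surface. World frame = base frame: x ahead of the robot, y to its left, z up, the work surface at z = 0. Lengths are in m, angles in rad, forces in N, time in s.
With the tool pointing down it reaches from about 0.275 to 0.975 m from the base axis. Payload 8.4 kg.
Tool frame: the origin (TCP) lies between the finger pads; the fingertips stand 22 mm ahead of it and the grasp point (between the pads) lies 3 mm ahead of it; z points along the fingers, y is the line along which they close (so a half turn about z gives the same grasp; the last joint's range is limited). The gripper opens to 92 mm and grips with 3 to 60 N. Pads are 20 mm wide; open, the fingers measure 128 mm over their backs; the gripper's body (75 mm by 189 mm) begins 69 mm behind the grasp point.
Start: joints at [-1.32, 0.353, 1.633, -0, 1.155, -0.002], TCP at [0.156, -0.605, 0.214] pointing down, gripper open.
Joint ranges: [-2.63, 2.63], [-0.92, 2.1], [0.06, 2.66], [-1.3, 4.44], [0, 2.69], [-3.02, 3.02]. Speed limits (rad/s): [2.22, 2.22, 2.79, 3.14, 3.14, 3.14].

### API

Orientations are given as [roll, pitch, yaw] about the fixed x, y, z axes, in that order (R = Rz(yaw) Ry(pitch) Rx(roll)).
In Python, from rig import bot gives the robot as it stands.
- The arm moves only by the shell command python3 -m pendant 'ROWS' [FORCE]. ROWS is JSON, one flat list of numbers, 7 for each row, row after row: the shift along the world's x, y, z in mm, then the turn, a rotation vector about the world's x, y, z in degrees, then the finger opening in mm, from 0 to 91.9. In form: [tx, ty, tz, ax, ay, az, claw, tx, ty, tz, ax, ay, az, claw, ...]. A call has 1 to 8 rows; each row is the pose to reach, as a shift and turn from the pose commanded when the call began; what a row does not reach only later rows make up. A row lasts 1/10 s, in which the tool goes at most 50 mm and 8.59 degrees, less where a joint would pass 70% of its speed; a pose out of reach is approached as far as the arm can. A call with a gripper value outside its range is refused whole. The fingers move at their own pace and stop on an object; FORCE is the grip in N (left out, the last holds). Time passes only in rows, so rows that repeat a pose let the fingers close. It gives the time, the measured TCP pose, the force, the opening and the grip force at its end, in the units of the state.
- bot.read_state(): the state, without advancing time (a new reading comes with each control period).
- bot.snapshot(name): name is "scene" or "top" or "wrist"; returns a dict with "image" (420x560x3 uint8, red, green, blue), "fov_y" (degrees; the focal length in pixels is half the picture's height over the tangent of half this angle, whatever the lens; pixels are square), "cx", "cy" (the principal point, pixels), "xyz" and "rotation" of the camera in the world; the wrist camera has in their place "hand_eye" (4x4, takes a point from camera to tool coordinates, whose origin is the TCP and whose axes are the flange's). Camera axes: x right, y down, z forward; pixel columns grow to the right and rows downward; lengths in m; the calibration is good to about 2 mm. A picture is of the moment at which its call begins: read the wrist's pose just before it. There is no depth.
- bot.hand_in(): hands the job in; it is judged then, once.
The state is a dict: "t": time; "q": joint angles; "joint_velocities": joint speeds; "joint_efforts": joint torques, N m; "tcp_pos": TCP position; "ee_rot": TCP orientation; "contact_force": force on the tool from outside, world axes, zero at the start; "ft_torque": the same for the moment, N m; "opening": finger opening in m; "gripper_force": force on a finger pad.
Only numpy, scipy, OpenCV 4.12 (cv2) and the standard library are available. Lean on these libraries where they do the work, as an engineer would, in place of code of your own. Each camera call takes 0.05 s, during which the arm holds its last target. There are 200 camera calls.

## Working session

There is one attempt and no reset: what is moved stays moved. The work goes in short steps, Python scripts to look and compute and a shell command to move; the robot and the scene stay as the last step left them, time stands still between calls to the robot, and variables do not carry over. Pictures are saved under pics/ and viewed, at most 10 in all, crops included, and the job is handed in when it is done.

```bash
mkdir -p pics; cat > h.py <<'E'
import numpy as np,cv2
from rig import bot
from scipy.spatial.transform import Rotation as Ro
def snap(n,f):
    st=bot.read_state(); s=bot.snapshot(n); cv2.imwrite('pics/'+f+'.png',s['image'][:,:,::-1])
    h=s['image'].shape[0]; fl=h/2/np.tan(np.radians(s['fov_y'])/2)
    if 'hand_eye' in s:
        T=np.eye(4);T[:3,:3]=Ro.from_euler('xyz',st['ee_rot']).as_matrix();T[:3,3]=st['tcp_pos']
        C=T@np.array(s['hand_eye'])
    else:
        C=np.eye(4);R=np.array(s['rotation']); C[:3,:3]=R if R.shape==(3,3) else Ro.from_euler('xyz',R).as_matrix();C[:3,3]=s['xyz']
    np.savez('pics/'+f+'.npz',C=C,f=fl,c=[s['cx'],s['cy']]); return s
def at(f,u,v,z):
    d=np.load('pics/'+f+'.npz');r=d['C'][:3,:3]@np.array([(u-d['c'][0])/d['f'],(v-d['c'][1])/d['f'],1]);o=d['C'][:3,3]
    return (o+r*(z-o[2])/r[2]).round(4)
def px(f,p):
    d=np.load('pics/'+f+'.npz');q=np.linalg.inv(d['C'])@np.append(p,1);return (q[:2]/q[2]*d['f']+d['c']).round(1)
E
python3 - <<'E'
from h import *
for n in ('top','scene'):
    s=snap(n,n+'0');print(n,s['fov_y'],s['xyz'],s['rotation'])
print(bot.read_state())
E
```

```text
top 53.20851137406781 [ 0.35081399 -0.06182036  1.16484261] [-2.96930202 -0.00407722 -1.54848514]
scene 48.62283822127098 [ 1.24284633 -0.49740151  0.62210312] [-2.13908347  0.00552948  1.02286315]
{'t': 0.1, 'q': array([-1.32038825e+00,  3.53577015e-01,  1.63403677e+00, -9.02906789e-06,
        1.15521988e+00, -2.41508166e-03]), 'joint_velocities': array([ 7.30584479e-04, -1.47467028e-03, -2.05897864e-03, -8.48372915e-04,
        7.33350569e-05, -2.09175910e-04]), 'joint_efforts': array([-5.53983773e-04, -5.94902837e+01, -3.34932232e+01,  6.99415966e-02,
        1.84080581e-02, -2.80691370e-05]), 'tcp_pos': array([ 0.15621497, -0.60470629,  0.21334978]), 'ee_rot': array([-3.14035162e+00,  5.25884914e-06,  2.52826809e-01]), 'contact_force': array([1.06353645, 0.66133926, 0.37410116]), 'ft_torque': array([ 0.06381261, -0.00609294, -0.02125636]), 'gripper_force': 0.0, 'opening': 0.09181975703444462}
```

View pics/top0.png

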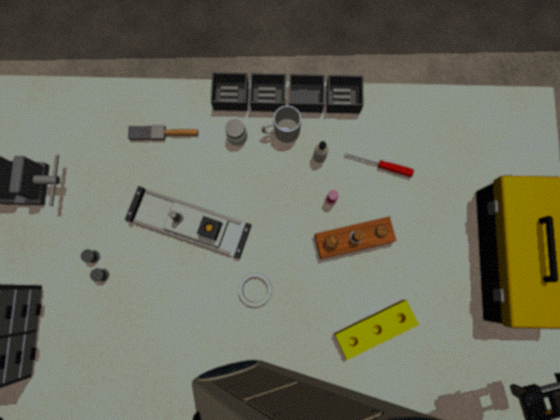

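View pics/scene0.png

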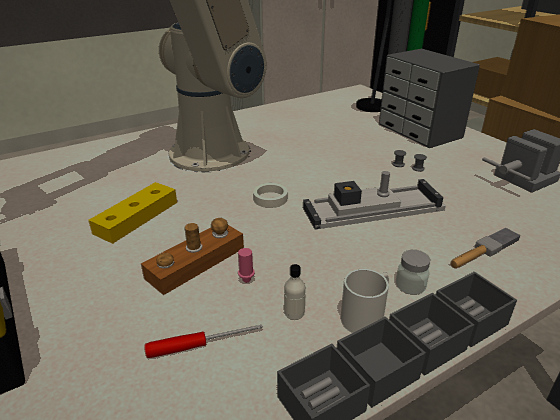

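The top view shows the jig with its post at (175,217), socket block at (209,228) and tall stop at about (137,205). The wooden rack's long plug is the middle one, at (355,237), with the low plug at (381,231) and the ball at (331,242) on either side. The pink decoy is at (332,198).

```bash
python3 - <<'E'
from h import *
f='top0'
post=at(f,174.5,215,.101);sock=at(f,209,228,.075);
print('post',post,'sock',sock,'plug',at(f,355,235,.1), 'low',at(f,381,230,.05),'ball',at(f,331,242,.07))
print('bed corners',[at(f,*p,.015) for p in((137,187),(126,219),(251,226),(239,258))])
print('rack',[at(f,*p,.04) for p in((315,234),(390,217),(396,241),(320,259))])
print('glue',at(f,320,145,.1),'mug',at(f,287,118,.09),'jar',at(f,235,128,.07))
f='scene0'
print('post',at(f,384.5,173,.101),'sock',at(f,347,187,.075),'plug',at(f,192.5,226,.11))
E
```

```text
post [0.5243 0.2273 0.101 ] sock [0.4961 0.1417 0.075 ] plug [ 0.4833 -0.2368  0.1   ] low [ 0.5046 -0.3149  0.05  ] ball [ 0.4671 -0.1787  0.07  ]
bed corners [array([0.6156, 0.3613, 0.015 ]), array([0.524 , 0.3841, 0.015 ]), array([0.5124, 0.0371, 0.015 ]), array([0.4234, 0.0666, 0.015 ])]
rack [array([ 0.491 , -0.1386,  0.04  ]), array([ 0.5422, -0.3422,  0.04  ]), array([ 0.477 , -0.3571,  0.04  ]), array([ 0.4241, -0.1527,  0.04  ])]
glue [ 0.7215 -0.1452  0.1   ] mug [ 0.7993 -0.0559  0.09  ] jar [0.7752 0.0863 0.07  ]
post [0.5273 0.2302 0.101 ] sock [0.4982 0.1419 0.075 ] plug [ 0.5084 -0.2528  0.11  ]
```

```bash
python3 -m pendant '[20,46,0,0,0,7,91,40,91,0,0,0,14,91,60,137,0,0,0,21,91,80,183,0,0,0,28,91,100,228,0,0,0,35,91,120,274,0,0,0,42,91,140,320,0,0,0,49,91,160,365,0,0,0,56,91]' && python3 -m pendant '[20,46,0,0,0,0,91,40,91,0,0,0,0,91,60,137,0,0,0,0,91,80,183,0,0,0,0,91,100,228,0,0,0,0,91,120,274,0,0,0,0,91,140,320,0,0,0,0,91,160,365,0,0,0,2,91]'; python3 - <<'E'
from h import *
snap('wrist','w1');st=bot.read_state();print(st['t'],st['tcp_pos'],st['ee_rot'],st['q'])
E
```

```text
t: 0.9
tcp_pos: [0.3165, -0.2382, 0.2139]
ee_rot: [3.141, -0.0, 1.235]
contact_force: [0.7, -0.8, 0.3]
opening: 0.091
gripper_force: 0.0
t: 1.7
tcp_pos: [0.4765, 0.1271, 0.2138]
ee_rot: [-3.142, 0.0, 1.266]
contact_force: [1.6, -0.5, -0.1]
opening: 0.0908
gripper_force: 0.0
1.75 [0.47986422 0.13270921 0.21424524] [ 3.13984471 -0.00443566  1.26961733] [0.26476971 0.15172874 1.90195661 0.00317557 1.0840555  0.56447263]
```

View pics/w1.png

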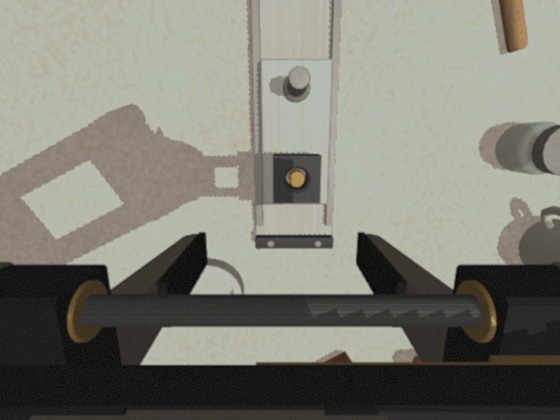

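The wrist view has the slide direction pointing up: post top at (298,76), brass plunger in the socket at (297,178), low end bar at (294,241).

```bash
python3 - <<'E'
from h import *
f='w1'
p=at(f,298,76,.101);s=at(f,297,178,.073);print(p,s,at(f,297,92,.049),(p-s)[:2]/np.hypot(*(p-s)[:2]),np.hypot(*(p-s)[:2]))
print(at(f,258,236,.026),at(f,332,235,.026),bot.read_state()['tcp_pos'])
E
```

```text
[0.5248 0.2346 0.101 ] [0.4981 0.1436 0.073 ] [0.5247 0.2279 0.049 ] [0.28153829 0.95954999] 0.0948361218102048
[0.4298 0.0804 0.026 ] [0.52   0.0535 0.026 ] [0.47986422 0.13270921 0.21424524]
```

```bash
python3 -m pendant '[20,44,0,0,0,1,91,36,80,0,0,0,1,91,49,108,0,0,0,1,91,49,108,-45,0,0,1,91,49,108,-90,0,0,1,91,49,108,-131,0,0,1,91,49,108,-131,0,0,1,91]' && python3 -m pendant '[0,0,0,0,0,0,10,0,0,0,0,0,0,10,0,0,0,0,0,0,10,0,0,0,0,0,0,10,0,0,0,0,0,0,10,0,0,0,0,0,0,10]' 25
```

```text
t: 2.45
tcp_pos: [0.5212, 0.2311, 0.0779]
ee_rot: [-3.134, 0.006, 1.283]
contact_force: [0.4, 0.4, 0.7]
opening: 0.0909
gripper_force: 0.0
t: 3.05
tcp_pos: [0.5256, 0.2329, 0.0836]
ee_rot: [3.141, -0.001, 1.282]
contact_force: [0.0, 0.3, 0.1]
opening: 0.045
gripper_force: 0.0
```

```bash
python3 -m pendant '[0,0,0,0,0,0,10,0,0,0,0,0,0,10,0,0,0,0,0,0,10,0,0,0,0,0,0,10,0,0,0,0,0,0,10]' && python3 -m pendant '[6,19,0,0,0,0,10,12,38,0,0,0,0,10,17,58,0,0,0,0,10,23,77,0,0,0,0,10,28,96,0,0,0,0,10,31,103,0,0,0,0,10]' 
```

```text
t: 3.55
tcp_pos: [0.5262, 0.2327, 0.083]
ee_rot: [3.14, -0.0, 1.283]
contact_force: [4.7, -2.8, -3.4]
opening: 0.019
gripper_force: 25.0
t: 4.15
tcp_pos: [0.5562, 0.3295, 0.0818]
ee_rot: [3.141, 0.013, 1.286]
contact_force: [4.0, -38.4, 7.2]
opening: 0.0189
gripper_force: 25.0
```

```bash
python3 -m pendant '[0,0,0,0,0,0,10,0,0,0,0,0,0,10]'; python3 - <<'E'
from h import *
snap('top','top1');im=cv2.imread('pics/top1.png');cv2.imwrite('pics/top1c.png',cv2.resize(im[170:280,110:270],None,fx=4,fy=4))
E
```

```text
t: 4.35
tcp_pos: [0.5565, 0.3306, 0.0818]
ee_rot: [3.141, 0.009, 1.284]
contact_force: [6.9, -22.5, -0.6]
opening: 0.0184
gripper_force: 22.7
```

View pics/top1c.png

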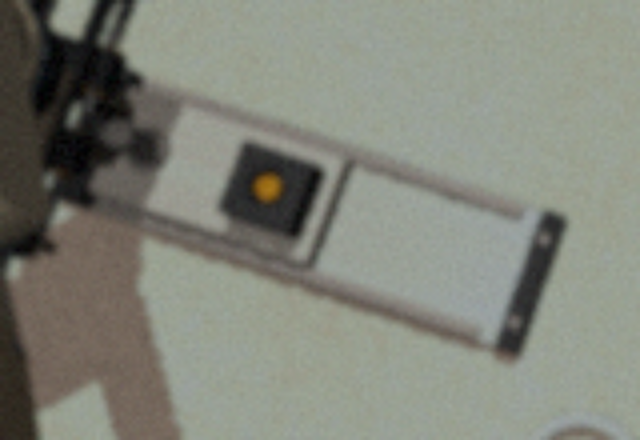

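The crop shows the carriage moved left, with the plunger at crop (267,187), i.e. full-image (176.8,216.8). Its rear edge is at crop (333,213), and the low bar's inner edge at (515,280).

```bash
python3 - <<'E'
from h import *
a=at('top1',110+267/4,170+187/4,.071);b=at('top0',209,228,.071);print(a,b,np.hypot(*(a-b)[:2]))
e=at('top1',110+333/4,170+213/4,.04);g=at('top1',110+515/4,170+280/4,.026);print(e,g,np.hypot(*(e-g)[:2]))
st=bot.read_state();print(st['contact_force'],st['tcp_pos'])
E
```

```text
[0.5247 0.2292 0.071 ] [0.4967 0.1424 0.071 ] 0.09120438585945306
[0.5128 0.1916 0.04  ] [0.4716 0.0681 0.026 ] 0.13019097510964422
[  8.08737751 -21.62626525  -0.97539728] [0.55658725 0.33056447 0.0818401 ]
```

```bash
python3 - <<'E'
from h import *
a=at('w1',295,205,.04);b=at('w1',295,235,.026);print(a,b,np.hypot(*(a-b)[:2]))
im=cv2.imread('pics/w1.png');cv2.imwrite('pics/w1c.png',cv2.resize(im[140:260,220:370],None,fx=4,fy=4))
E
```

```text
[0.4868 0.1084 0.04  ] [0.4751 0.0676 0.026 ] 0.04244443426410582
```

View pics/w1c.png

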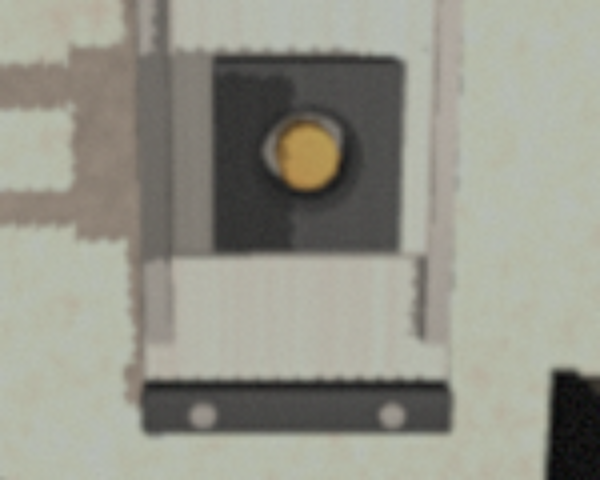

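```bash
python3 -m pendant '[0,0,0,0,0,0,45,0,0,0,0,0,0,45,0,0,0,0,0,0,45,0,0,0,0,0,0,45,0,0,40,0,0,0,45,-10,-38,80,0,0,0,45,-20,-77,110,0,0,0,45,-26,-90,130,0,0,0,45]' && python3 -m pendant '[0,0,0,0,0,0,45,0,0,0,0,0,0,45]'; python3 - <<'E'
from h import *
snap('wrist','w2');im=cv2.imread('pics/w2.png');cv2.imwrite('pics/w2c.png',cv2.resize(im[0:270,150:450],None,fx=2.2,fy=2.2))
E
```

```text
t: 5.2
tcp_pos: [0.5297, 0.2442, 0.2149]
ee_rot: [3.141, -0.0, 1.283]
contact_force: [0.3, 0.2, 0.0]
opening: 0.0451
gripper_force: 0.0
t: 5.4
tcp_pos: [0.5306, 0.2463, 0.2134]
ee_rot: [3.141, -0.001, 1.282]
contact_force: [-0.2, 0.2, -0.3]
opening: 0.045
gripper_force: 0.0
```

View pics/w2c.png

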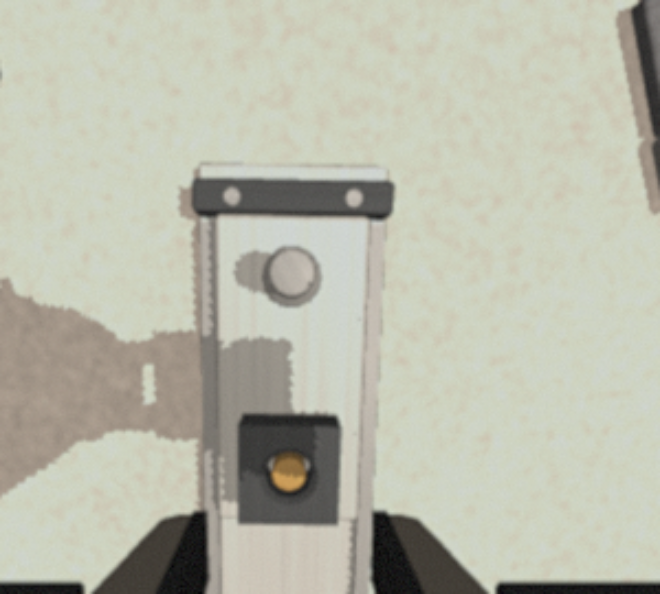

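The crop shows the tall stop's inner edge at y≈214, with no visible gap to the carriage. The post top is at (292,272), the plunger at (289,470) and the carriage's rear edge at about y 518.

```bash
python3 - <<'E'
from h import *
q=lambda u,v,z:at('w2',150+u/2.2,v/2.2,z)
a=q(290,214,.04);b=q(290,518,.04);p=q(292,272,.101);s=q(289,471,.071)
d=lambda x,y:np.hypot(*(x-y)[:2])
print('stop-rear',d(a,b),'stop-post',d(a,p),'post',p,'sock',s,d(p,s),bot.read_state()['tcp_pos'])
print('start sock to now',d(s,at('w1',297,178,.071)))
E
```

```text
stop-rear 0.15915338513522106 stop-post 0.030153275112332345 post [0.5528 0.3195 0.101 ] sock [0.5249 0.2299 0.071 ] 0.093843326880498 [0.53023713 0.24646061 0.21239982]
start sock to now 0.09065208216031223
```

```bash
python3 -m pendant '[-4,-50,0,0,0,4,91,-8,-100,0,0,0,8,91,-12,-150,0,0,0,12,91,-16,-200,0,0,0,16,91,-20,-250,0,0,0,20,91,-23,-300,0,0,0,24,91,-26,-350,0,0,0,28,91,-29,-400,0,0,0,31,91]' && python3 -m pendant '[-4,-50,0,0,0,0,91,-6,-100,0,0,0,0,91,-7,-125,0,0,0,0,91,-7,-125,0,0,0,0,91,-7,-125,0,0,0,0,91]'; python3 - <<'E'
from h import *
snap('wrist','w3')
E
```

```text
t: 6.25
tcp_pos: [0.5012, -0.1541, 0.2114]
ee_rot: [-3.14, -0.001, 1.828]
contact_force: [1.8, 0.7, 0.5]
opening: 0.091
gripper_force: 0.0
t: 6.75
tcp_pos: [0.4944, -0.2774, 0.2113]
ee_rot: [-3.14, -0.002, 1.823]
contact_force: [-0.2, -0.4, -0.9]
opening: 0.0913
gripper_force: 0.0
```

View pics/w3.png

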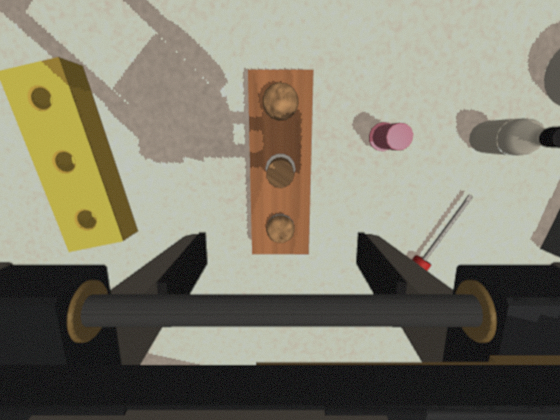

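The long plug's cork top is at (280,173) in the middle hole, with the ball at (281,100) and the low plug at (280,228). The rack runs parallel to the image columns, so the yaw is right.

```bash
python3 - <<'E'
from h import *
st=bot.read_state();p=at('w3',280,174,.094);r=at('w3',281,160,.044);print(p,r,at('w3',281,100,.066),at('w3',280,228,.055),st['tcp_pos'],(p-st['tcp_pos'])*1000, st['ee_rot'])
print([at('w3',*c,.04)for c in((246,69),(313,69),(309,254),(252,254))])
E
```

```text
[ 0.4844 -0.2487  0.094 ] [ 0.4828 -0.2392  0.044 ] [ 0.4675 -0.1796  0.066 ] [ 0.5009 -0.3138  0.055 ] [ 0.49440784 -0.27679074  0.2115976 ] [ -10.007844     28.0907423  -117.59759765] [-3.14020212e+00 -2.02872981e-03  1.82406535e+00]
[array([ 0.4227, -0.1559,  0.04  ]), array([ 0.4918, -0.1381,  0.04  ]), array([ 0.5449, -0.3418,  0.04  ]), array([ 0.4769, -0.3594,  0.04  ])]
```

```bash
python3 -m pendant '[-10,29,0,0,0,0,70,-10,29,-40,0,0,0,70,-10,29,-80,0,0,0,70,-10,29,-120,0,0,0,70,-10,29,-137,0,0,0,70,-10,29,-137,0,0,0,70,-10,29,-137,0,0,0,70]' && python3 -m pendant '[0,0,0,0,0,0,15,0,0,0,0,0,0,15,0,0,0,0,0,0,15,0,0,0,0,0,0,15,0,0,0,0,0,0,15,0,0,0,0,0,0,15,0,0,0,0,0,0,15,0,0,0,0,0,0,15]' 40
```

```text
t: 7.5
tcp_pos: [0.4848, -0.248, 0.0762]
ee_rot: [-3.141, -0.0, 1.825]
contact_force: [0.4, 0.1, 0.6]
opening: 0.0698
gripper_force: 0.0
t: 8.3
tcp_pos: [0.4845, -0.2492, 0.0761]
ee_rot: [3.141, 0.0, 1.824]
contact_force: [1.0, -0.3, 2.2]
opening: 0.0264
gripper_force: 40.0
```

```bash
python3 -m pendant '[0,0,30,0,0,0,15,0,0,60,0,0,0,15,0,0,90,0,0,0,15,0,0,100,0,0,0,15,0,0,100,0,0,0,15,0,0,100,0,0,0,15]' && python3 -m pendant '[3,40,0,0,0,0,15,7,85,0,0,0,0,15,11,130,0,0,0,0,15,15,175,0,0,0,0,15,19,220,0,0,0,0,15,23,265,0,0,0,0,15,27,310,0,0,0,0,15,30,355,0,0,0,0,15]' && python3 -m pendant '[4,45,0,0,0,0,15,8,90,0,0,0,0,15,10,113,0,0,0,0,15,10,123,0,0,0,0,15,10,123,0,0,0,0,15,10,123,0,0,0,0,15]'; python3 - <<'E'
from h import *
snap('scene','s4');im=cv2.imread('pics/s4.png');cv2.imwrite('pics/s4c.png',cv2.resize(im[80:230,290:490],None,fx=4,fy=4))
print(bot.read_state()['tcp_pos'])
snap('top','t4');im=cv2.imread('pics/t4.png')
E
```

```text
t: 8.9
tcp_pos: [0.4837, -0.2487, 0.1748]
ee_rot: [-3.141, -0.001, 1.824]
contact_force: [-0.2, -0.2, -1.6]
opening: 0.0263
gripper_force: 40.0
t: 9.7
tcp_pos: [0.5133, 0.1076, 0.1741]
ee_rot: [-3.139, -0.0, 1.824]
contact_force: [0.5, -0.6, -0.1]
opening: 0.0265
gripper_force: 40.0
t: 10.3
tcp_pos: [0.5237, 0.2277, 0.175]
ee_rot: [-3.14, 0.001, 1.823]
contact_force: [-0.2, 0.9, -0.4]
opening: 0.0268
gripper_force: 40.0
[0.52395351 0.22749434 0.17533879]
```

View pics/s4c.png

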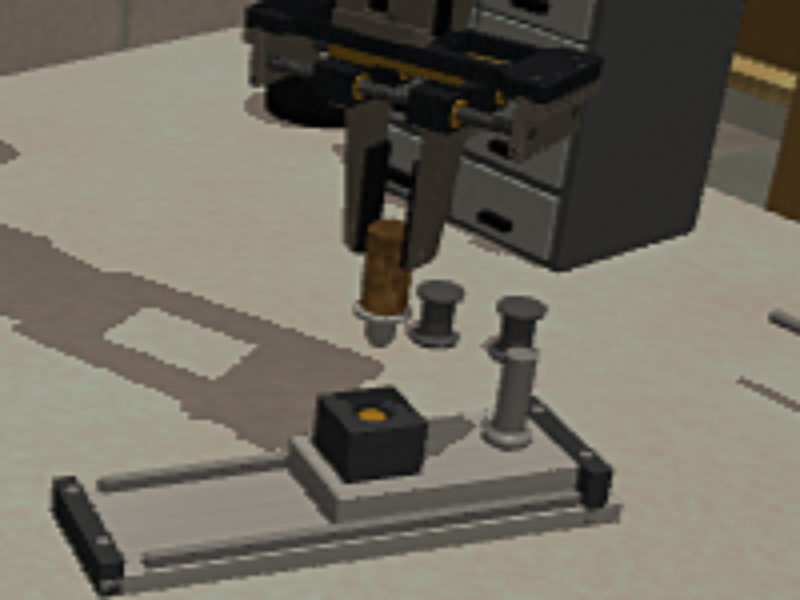

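The crop shows the plug held upright, flange at crop (384,312) and foot tip at about (379,346), with the socket's plunger at (372,415). The carriage is tight against the tall stop.

```bash
python3 - <<'E'
from h import *
t=bot.read_state()['tcp_pos']
for n,dz in(('corktop',.018),('flange under',-.036),('tip',-.056)): print(n,(px('s4',t+[0,0,dz])-[290,80])*4)
print('socket seen',at('s4',290+372/4,80+415/4,.071),'proj',(px('s4',[.525,.2295,.071])-[290,80])*4)
E
```

```text
corktop [389.2 227.2]
flange under [378.4 312.8]
tip [374.4 343.2]
socket seen [0.5264 0.2308 0.071 ] proj [368.8 414.8]
```

```bash
python3 -m pendant '[1,2,-15,0,0,0,15,1,2,-30,0,0,0,15,1,2,-42,0,0,0,15,1,2,-46,0,0,0,15,1,2,-50,0,0,0,15,1,2,-54,0,0,0,15,1,2,-58,0,0,0,15,1,2,-58,0,0,0,15]' 55
```

```text
t: 11.2
tcp_pos: [0.5253, 0.2309, 0.1184]
ee_rot: [-3.141, 0.0, 1.824]
contact_force: [-3.7, -1.2, 7.6]
opening: 0.0263
gripper_force: 55.0
```

```bash
python3 -m pendant '[0,0,-4,0,0,0,15,0,0,-7,0,0,0,15,0,0,-9,0,0,0,15,0,0,-11,0,0,0,15,0,0,-12,0,0,0,15,0,0,-12,0,0,0,15,0,0,-12,0,0,0,15]'
```

```text
t: 11.9
tcp_pos: [0.5263, 0.2311, 0.1106]
ee_rot: [3.139, 0.0, 1.824]
contact_force: [-13.2, -7.1, 43.3]
opening: 0.0262
gripper_force: 55.1
```

```bash
python3 -m pendant '[-1,0,1,0,0,0,15,-2,0,2,0,0,0,15,-2,0,2,0,0,0,15,-2,0,2,0,0,0,15,-2,0,2,0,0,0,15]'; python3 - <<'E'
from h import *
snap('scene','s5');im=cv2.imread('pics/s5.png');cv2.imwrite('pics/s5c.png',cv2.resize(im[80:230,290:490],None,fx=4,fy=4))
E
```

```text
t: 12.4
tcp_pos: [0.5256, 0.2314, 0.1108]
ee_rot: [3.137, -0.0, 1.824]
contact_force: [-1.7, -3.7, 19.4]
opening: 0.0263
gripper_force: 55.0
```

View pics/s5c.png

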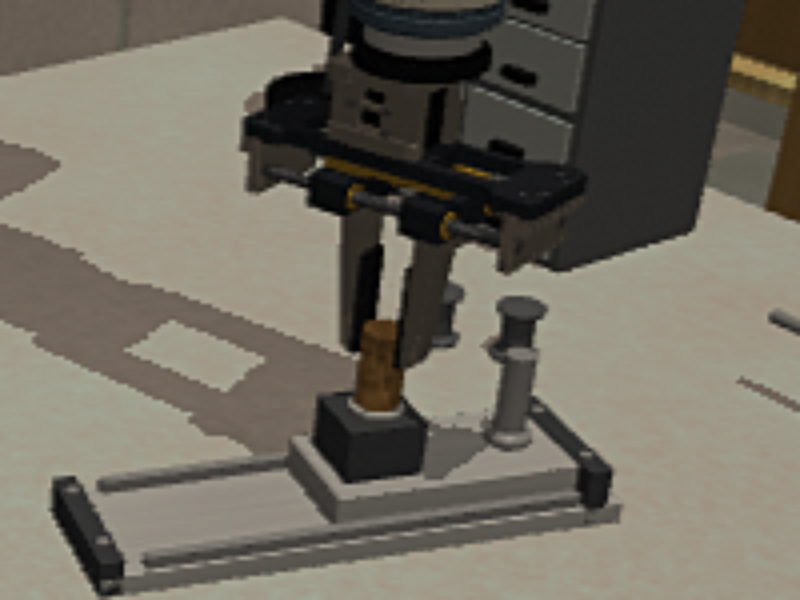

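The crop shows the flange flat on the socket block at (378,408), the plug upright and the carriage at the stop. I'll add a millimetre of push and let it settle before handing in.

```bash
python3 -m pendant '[0,0,-1,0,0,0,15,0,0,-1,0,0,0,15,0,0,-1,0,0,0,15,0,0,-1,0,0,0,15,0,0,-1,0,0,0,15,0,0,-1,0,0,0,15]'; python3 -c "
from rig import bot
s=bot.read_state();print(s['contact_force'],s['tcp_pos'])
if 15<s['contact_force'][2]<45: print(bot.hand_in())"
```

```text
t: 13.05
tcp_pos: [0.5258, 0.2313, 0.1107]
ee_rot: [3.136, 0.0, 1.824]
contact_force: [-4.1, -5.6, 28.6]
opening: 0.0263
gripper_force: 55.0
[-4.05620155 -5.63939647 28.62240437] [0.52576119 0.23131521 0.1107001 ]
the job is handed in; nothing more can be done
None
```

I handed the job in at about 13 s: the carriage is against the tall stop, and the long plug is seated in its socket, held pressed down with about 29 N. The hand-in gave no verdict; the seating and carriage position are from the camera views and force readings.

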